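# Hold the mirror door at the set viewing angle

### The job

The mirror door of the inspection fixture is kept shut by a small steel weight. Lift the weight off by its knob and stand it upright on the free bench, clear of the fixture and without tipping it over; then raise the door by its bar until the door lines up with the black pointer on the quadrant, and finish still holding it steady there with the gripper, since it falls shut by itself. Leave the pointer as it is set and do not disturb the loupe, bottle, cutter and relay standing around.

Things in the scene. Friction and masses are not known exactly. Their poses are not given: they have to be found in the camera images.
- fixture: Grey box fixed to the bench, 160 (x) x 180 (y) x 50 mm high, a board inside, foot flanges to y = +-105. Origin: centre of underside; front faces -x. The door on top is hinged at the left (+y): hinge line along x at y = +85, z = +56 mm. At the far side (x = 86 to 101 mm) stands a quadrant plate: arc 125 to 149 mm about the hinge, top 206 mm above the bench, marks every 5 degrees.
- door (a joint): Door angle, rad: 0 is shut and level; grows as its free right (-y) edge rises and swings over towards the hinge; stop at 1.6. A plate 160 (x) x 175 (from the hinge) x 8 mm, about 0.35 kg, mid-plane through the hinge line, top 60 mm above the bench when shut. Free hinge: let go, it falls shut.
- door_bar (a point): Centre of the door's handle, a round bar 12 mm thick along the fixture's x, 98 mm free between end brackets of 8 mm, 160 mm from the hinge line along the door and 39 mm above its mid-plane (95 mm above the bench when shut). Clasped from above, it turns between the pads as the door swings. The frame turns with the door: y in the door towards the hinge, z normal to it.
- door_hinge (a point): Point on the hinge line, in the middle of the door's width; frame turns with the door.
- pointer (a joint): Angle at which the black pointer is set, rad, about the same hinge line and counted as the door's: when door equals it, the door's mid-plane lines up with the pointer. Stiff (friction), set anew for each run between 0.6 and 1.1.
- pointer_tip (a point): Tip of the flat black pointer arm, 188 mm from the hinge line, just beyond the door's far (+x) side (91 mm from the door's middle). Frame turns with the pointer, same axes as the door's.
- weight: Round steel weight of about 0.3 kg: foot 50 mm across and 24 mm high, neck, then a round knob 26 mm across from 34 mm to the top at 58 mm. Origin: centre of its underside, z up. It starts upright on the shut door near the hinge, its underside 60 mm above the bench.
- loupe: Bystander: black round eye loupe, 41 mm across, 34 mm high, on the right of the bench. Origin under its centre.
- flux_bottle: Bystander: small bottle with blue needle cap, 34 mm across, 108 mm high, left of the fixture. Origin under its centre.
- side_cutter: Bystander: red-handled side cutter, 125 x 44 x 12 mm, lying left of the fixture. Origin under its centre.
- relay_0: Bystander: small white relay with an amber top, 35 x 28 x 26 mm, left of the fixture. Origin under its centre.

How it is judged:
By the outcome, as a careful person would: the job done as asked, in the order asked, and still so for the second after the job is handed in, while the arm keeps its last pose, push and grip.
It also fails if it takes over 48 s, if anything falls off the work surface, if the arm or the gripper's body presses on something with over 40 N, if the wrist force passes 120 N, or if a joint passes its speed limit or range.

### The arm

A 6-joint arm with a two-finger parallel gripper is mounted at the origin on a cart in front of the work surface, level with it; the furniture and walls round the work are solid. World frame = base frame: x ahead of the robot, y to its left, z up, the work surface at z = 0. Lengths are in mm, angles in rad, forces in N, time in s.
With the tool pointing down it reaches from about 425 to 925 mm from the base axis. Payload 12.5 kg.
Tool frame: the origin (TCP) lies midway between the tips of the shut fingers; the grasp point (between the pads) lies 19 mm behind it (manip.tcp_to_grasp is the distance from the TCP to the grasp point, in mm); z points along the fingers, x is the direction in which the jaws open and shut, and the axes are right-handed (so a half turn about z gives the same grasp; the last joint's range is limited). The gripper opens to 85 mm and grips with 20 to 120 N. Pads are 22 mm wide; open, the fingers measure 114 mm over their backs; the gripper's body (76 mm by 85 mm) begins 54 mm behind the grasp point. The pads swing forward as they close: fully open they stand 13 mm farther back than shut.
Start: joints at [-1.375, 0.491, 1.559, -0, 1.092, -0.106], TCP at [185.798, -596.764, 202.727] pointing down, gripper open.
Joint ranges: [-3.1, 3.1], [-0.84, 2.19], [0.05, 2.79], [-1.13, 4.28], [0.06, 2.93], [-2.69, 2.69]. Speed limits (rad/s): [2.22, 2.22, 2.79, 3.14, 3.14, 3.14].

### API

Orientations are given as a unit quaternion [w, x, y, z].
In Python, from station import manip gives the robot as it stands.
- The arm moves only by the tool jog_arm, never from a script. Its argument "increments" is a list of rows, each an object with "offset": the shift along the tool's x, y, z in m, a list of three; "delta_rot": the turn, a rotation vector about the tool's x, y, z in degrees, a list of three; "fingers": the opening, from 0 (shut) to 1 (fully open). A call has 1 to 20 rows; each row is the pose to reach, as a shift and turn from the pose measured when the call began, along the tool's axes at that moment; what a row does not reach only later rows make up. A row lasts 1/12 s, in which the tool goes at most 41.7 mm and 7.16 degrees, less where a joint would pass 70% of its speed; a pose out of reach is approached as far as the arm can. A call with a gripper value outside its range is refused whole. The fingers move at their own pace and stop on an object; the grip force is fixed at half the most. Time passes only in rows, so rows that repeat a pose let the fingers close. It gives the time, the measured TCP pose, the force and the opening at its end, in the units of the state.
- manip.read_state(): the state, without advancing time (a new reading comes with each control period).
- manip.read_camera(name): name is "side" or "top"; returns the picture (420x560x3 uint8, red, green, blue); there is no depth.
- manip.calibration(name): a dict with "mtx" (3x3 intrinsics, pixels), "xyz" and "orientation" of the camera in the world. Camera axes: x right, y down, z forward; pixel columns grow to the right and rows downward; lengths in mm; the calibration is good to about 2 mm. A picture is of the moment at which its call begins. calibration takes no time and is no camera call.
- manip.hand_in(): hands the job in, once; it reports no verdict.
The state is a dict: "time": time; "qpos": joint angles; "dq": joint speeds; "tau": joint torques, N m; "position": TCP position; "tcp_rot": TCP orientation; "ft_force": force on the tool from outside, world axes, zero at the start; "moment": the same for the moment, N m; "grip_width": opening from 0.0 (shut) to 1.0 (fully open).
Only numpy, scipy, OpenCV 4.12 (cv2) and the standard library are available. Lean on these libraries where they do the work, as an engineer would, in place of code of your own. Each camera call takes 0.05 s, during which the arm holds its last target.

## Working session

There is one attempt and no reset: what is moved stays moved. The work goes in short steps, Python scripts to look and compute and a tool call to move; the robot and the scene stay as the last step left them, time stands still between calls to the robot, and variables do not carry over. Pictures are saved under pics/ and viewed, and the job is handed in when it is done.

Besides the shell and the picture viewer there is one more tool, called after "Request:" as name([rows], argument=value, ...), one row to a line, values as JSON. jog_arm: Moves the arm, as the interface text tells. Its arguments: {"type":"object","properties":{"increments":{"type":"array"}},"required":["increments"]}

```bash
ls; mkdir -p pics; python3 - <<'E'
from station import manip
import cv2
print(manip.read_state())
for n in("side","top"):
    im=manip.read_camera(n); cv2.imwrite(f"pics/{n}0.png",im[:,:,::-1]); c=manip.calibration(n); print(n,c)
E
```

```text
pics
{'time': 0.0, 'qpos': array([-1.37460431e+00,  4.91551860e-01,  1.55946786e+00, -2.24344086e-05,
        1.09169415e+00, -1.05589541e-01]), 'dq': array([-1.21468694e-03, -1.36885202e-03, -6.10061214e-04, -7.12449121e-05,
        4.06581552e-04,  7.36552541e-05]), 'tau': array([ 2.01225135e-03, -6.18436861e+01, -2.61594182e+01, -9.57154543e-05,
        4.06081119e-03,  1.37599790e-05]), 'position': array([ 185.73401265, -596.48628083,  202.12620001]), 'tcp_rot': array([-3.70704227e-04,  8.05366748e-01, -5.92776591e-01, -4.20666635e-04]), 'ft_force': array([0.82927362, 0.35516916, 0.02027847]), 'moment': array([-0.00224922,  0.00498482, -0.01141234]), 'grip_width': 1.001713313665001}
side {'mtx': array([[429.4351373 ,   0.        , 282.31361575],
       [  0.        , 429.4351373 , 214.10311834],
       [  0.        ,   0.        ,   1.        ]]), 'xyz': array([336.51201424, 953.46470672, 824.27214963]), 'orientation': array([ 0.05752025, -0.12410148,  0.895814  , -0.42285638])}
top {'mtx': array([[458.62876264,   0.        , 276.83010625],
       [  0.        , 458.62876264, 210.21658929],
       [  0.        ,   0.        ,   1.        ]]), 'xyz': array([ 358.11758891,   45.30131079, 1557.44867268]), 'orientation': array([ 0.0592098 , -0.69873439,  0.71136609, -0.04714594])}
```

View pics/side0.png

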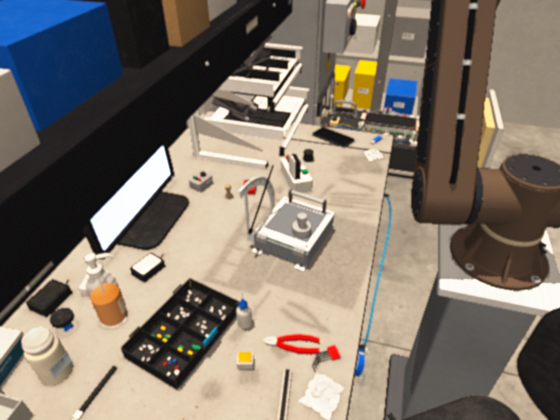

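View pics/top0.png

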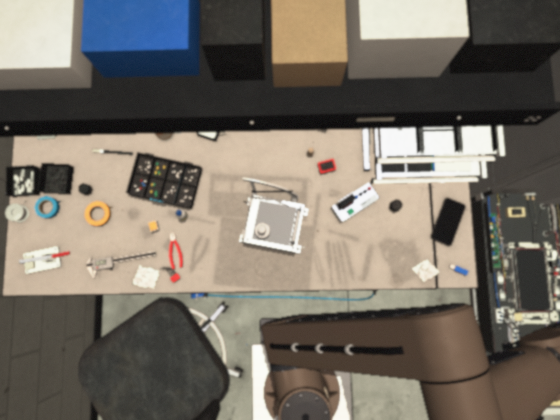

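The fixture is at about (274,223) in the top view and the weight at (262,229). In the side view the fixture is at about (295,232) and the knob at (303,220). I'll enlarge both.

```bash
python3 - <<'E'
import cv2
a=cv2.imread("pics/side0.png")[165:285,220:350]; cv2.imwrite("pics/s0c.png",cv2.resize(a,None,fx=5,fy=5,interpolation=cv2.INTER_CUBIC))
a=cv2.imread("pics/top0.png")[165:265,225:325]; cv2.imwrite("pics/t0c.png",cv2.resize(a,None,fx=6,fy=6,interpolation=cv2.INTER_CUBIC))
E
```

```text
(no output)
```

View pics/s0c.png

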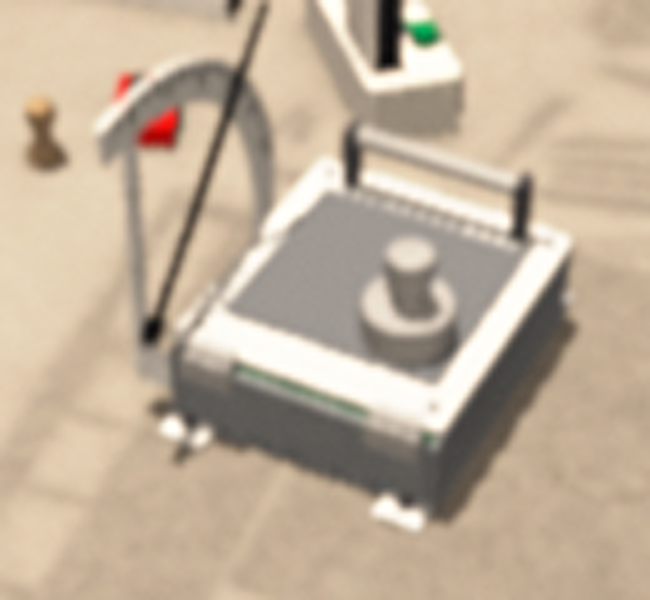

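View pics/t0c.png

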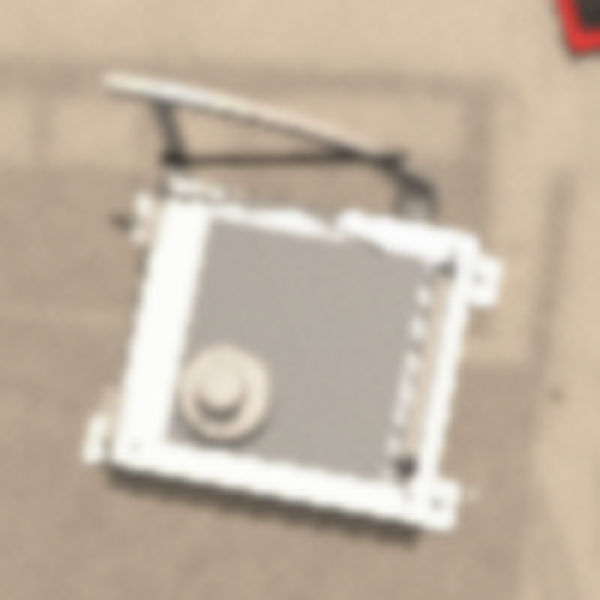

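```bash
python3 - <<'E'
import cv2
a=cv2.imread("pics/side0.png")[150:240,232:312]; cv2.imwrite("pics/s0d.png",cv2.resize(a,None,fx=6.5,fy=6.5,interpolation=cv2.INTER_CUBIC))
E
```

```text
(no output)
```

View pics/s0d.png

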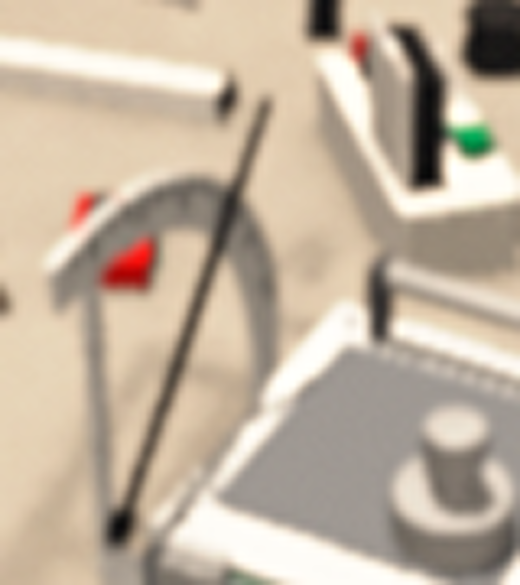

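In the enlarged side view the pointer tip is at full-image (272.9,165.1) and its hub at (250.3,230.8). Next I fit the pose from points in both views.

```bash
cat > h.py <<'E'
import numpy as np,cv2
from scipy.spatial.transform import Rotation as R
from scipy.optimize import least_squares
from station import manip
C={n:manip.calibration(n) for n in("side","top")}
def rot(q): return R.from_quat(np.r_[q[1:],q[0]])
def proj(n,P):
    c=C[n]; p=rot(c["orientation"]).inv().apply(np.asarray(P)-c["xyz"]); h=p@c["mtx"].T; return h[...,:2]/h[...,2:]
def ray(n,uv):
    c=C[n]; d=np.linalg.solve(c["mtx"],np.r_[uv,1]); return c["xyz"],rot(c["orientation"]).apply(d)
def at_z(n,uv,z):
    o,d=ray(n,uv); return o+d*(z-o[2])/d[2]
def fw(p,P): # fixture->world
    return R.from_euler('z',p[2]).apply(np.atleast_2d(P))+[p[0],p[1],0]
E
cat > fit.py <<'E'
from h import *
def f(u,v,s,ox,oy): return np.array([(u+.5)/s-.5+ox,(v+.5)/s-.5+oy])
S=lambda u,v:f(u,v,5,220,165); T=lambda u,v:f(u,v,6,225,165)
obs=[("side",S(570,238),(-80,-90,60)),("side",S(325,160),(80,-90,60)),("side",S(435,432),(-80,85,60)),("side",S(180,345),(80,85,60)),
("side",S(355,130),(53,-75,99)),("side",S(525,183),(-53,-75,99)),
("top",T(165,195),(80,85,60)),("top",T(478,238),(80,-90,60)),("top",T(112,462),(-80,85,60)),("top",T(447,265),(53,-75,97)),("top",T(403,467),(-53,-75,97))]
def ptr(a,r=188,x=91): return (x,85-r*np.cos(a),56+r*np.sin(a))
def res(p):
    o=[proj(n,fw(p,P))[0]-uv for n,uv,P in obs]
    o+= [proj("side",fw(p,ptr(p[3])))[0]-[272.9,165.1], proj("side",fw(p,ptr(0,0)))[0]-[250.3,230.8],
         proj("top",fw(p,ptr(p[3])))[0]-T(402,158), proj("top",fw(p,ptr(0,0)))[0]-T(175,158),
         proj("side",[p[4],p[5],118])-S(411,249), proj("top",[p[4],p[5],118])-T(222,390)]
    return np.concatenate(o)
r=least_squares(res,[500,0,0,.85,480,60],loss="soft_l1",x_scale=[10,10,.1,.1,10,10])
p=r.x; print(p.round(3)); print(res(p).reshape(-1,2).round(1).tolist())
print("weight in fixture", R.from_euler('z',-p[2]).apply([p[4]-p[0],p[5]-p[1],0]).round(1))
print("bar",fw(p,(0,-75,95)).round(1))
print("weight side only",at_z("side",S(411,249),118).round(1),"top only",at_z("top",T(222,390),118).round(1))
E
python3 fit.py
```

```text
[ 5.44148e+02  8.31200e+01 -2.11000e-01  8.14000e-01  5.17529e+02
  1.16603e+02]
[[1.0, 0.1], [-0.3, -0.4], [1.6, -0.2], [-1.7, -2.5], [-0.3, 0.1], [-0.0, 0.2], [0.3, -2.7], [-0.1, 0.1], [-0.7, 0.0], [-0.6, 0.9], [0.5, -0.4], [0.1, -0.4], [0.1, 0.2], [0.1, -0.1], [-0.6, 0.5], [0.3, 0.4], [0.2, -0.5]]
weight in fixture [-33.   27.2   0. ]
bar [[528.5   9.8  95. ]]
weight side only [518.8 115.1 118. ] top only [515.8 117.3 118. ]
```

The pose fit is good to about 1 px, except one misread corner. The pointer comes out near 0.81 rad. Next I work out the bystander positions and the moves.

```bash
cat >> h.py <<'E'
FIX=np.array([544.15,83.12,-0.211])
def go(P,Rt=None,st=None):
    st=st or manip.read_state(); R0=rot(st["tcp_rot"]); off=R0.inv().apply(np.asarray(P)-st["position"])/1000
    dr=np.zeros(3) if Rt is None else (R0.inv()*Rt).as_rotvec(degrees=True)
    print("target",np.round(P,1),"offset",off.round(4).tolist(),"rot",dr.round(2).tolist())
def down(ang): # tool z down, tool x at angle ang
    x=np.array([np.cos(ang),np.sin(ang),0]);z=np.array([0,0,-1.]);return R.from_matrix(np.c_[x,np.cross(z,x),z])
JA=-0.211-np.pi/2
def show():
    st=manip.read_state(); print("t",round(st["time"],2),"pos",st["position"].round(1),"F",st["ft_force"].round(1),"grip",round(st["grip_width"],3),"q",st["qpos"].round(2),"rot",rot(st["tcp_rot"]).as_matrix().round(3).tolist())
E
python3 - <<'E'
from h import *
for n,uv in dict(loupe=(396,206),dev1=(335,215),dev2=(378,190),edge=(340,293),paper=(425,270),cut=(175,250),bottle=(181,215),shelf=(280,130)).items(): print(n,at_z("top",uv,0).round(0))
for P in [(510,-140,0),(490,-140,0),(520,-150,0)]: print(P,proj("top",P).round(0),proj("side",P).round(0))
go([440,-260,225],down(JA)); go([517,117,200],down(JA)); show()
E
```

```text
loupe [ 601. -338.    0.]
dev1 [ 574. -129.    0.]
dev2 [ 658. -280.    0.]
edge [ 311. -136.    0.]
paper [ 383. -423.    0.]
cut [464. 419.   0.]
bottle [584. 400.   0.]
shelf [881.  54.   0.]
(510, -140, 0) [339. 234.] [322. 195.]
(490, -140, 0) [339. 240.] [328. 196.]
(520, -150, 0) [342. 231.] [320. 192.]
target [ 440 -260  225] offset [-0.2457, -0.3428, -0.0225] rot [0.01, 0.06, 29.38]
target [517 117 200] offset [-0.5828, -0.5284, 0.0028] rot [0.01, 0.06, 29.38]
t 0.1 pos [ 185.8 -596.5  202.2] F [-0.2  1.2 -0.8] grip 0.999 q [-1.37  0.49  1.56  0.    1.09 -0.11] rot [[0.297, -0.955, -0.0], [-0.955, -0.297, 0.001], [-0.001, -0.0, -1.0]]
```

Request:
jog_arm([
  {"offset": [-0.245,-0.343,-0.023],"delta_rot": [0,0,29.4],"fingers": 1},
  {"offset": [-0.245,-0.343,-0.023],"delta_rot": [0,0,29.4],"fingers": 1},
  {"offset": [-0.245,-0.343,-0.023],"delta_rot": [0,0,29.4],"fingers": 1},
  {"offset": [-0.245,-0.343,-0.023],"delta_rot": [0,0,29.4],"fingers": 1},
  {"offset": [-0.245,-0.343,-0.023],"delta_rot": [0,0,29.4],"fingers": 1},
  {"offset": [-0.245,-0.343,-0.023],"delta_rot": [0,0,29.4],"fingers": 1},
  {"offset": [-0.245,-0.343,-0.023],"delta_rot": [0,0,29.4],"fingers": 1},
  {"offset": [-0.245,-0.343,-0.023],"delta_rot": [0,0,29.4],"fingers": 1},
  {"offset": [-0.245,-0.343,-0.023],"delta_rot": [0,0,29.4],"fingers": 1},
  {"offset": [-0.583,-0.528,0.003],"delta_rot": [0,0,29.4],"fingers": 1},
  {"offset": [-0.583,-0.528,0.003],"delta_rot": [0,0,29.4],"fingers": 1},
  {"offset": [-0.583,-0.528,0.003],"delta_rot": [0,0,29.4],"fingers": 1},
  {"offset": [-0.583,-0.528,0.003],"delta_rot": [0,0,29.4],"fingers": 1},
  {"offset": [-0.583,-0.528,0.003],"delta_rot": [0,0,29.4],"fingers": 1},
  {"offset": [-0.583,-0.528,0.003],"delta_rot": [0,0,29.4],"fingers": 1},
  {"offset": [-0.583,-0.528,0.003],"delta_rot": [0,0,29.4],"fingers": 1},
  {"offset": [-0.583,-0.528,0.003],"delta_rot": [0,0,29.4],"fingers": 1},
  {"offset": [-0.583,-0.528,0.003],"delta_rot": [0,0,29.4],"fingers": 1},
  {"offset": [-0.583,-0.528,0.003],"delta_rot": [0,0,29.4],"fingers": 1},
  {"offset": [-0.583,-0.528,0.003],"delta_rot": [0,0,29.4],"fingers": 1},
])

```text
time: 1.77
position: [517.0, 121.4, 199.3]
tcp_rot: [0.0, -0.63, 0.777, 0.001]
ft_force: [0.1, -0.6, 0.2]
grip_width: 1.0
```

```bash
python3 - <<'E'
from h import *
show(); go([517.5,116.5,160],down(JA));go([517.5,116.5,87],down(JA))
E
```

```text
t 1.77 pos [517.  121.4 199.3] F [ 0.1 -0.6  0.2] grip 1.0 q [0.11 0.36 1.79 0.   0.99 1.88] rot [[-0.207, -0.978, -0.0], [-0.978, 0.207, 0.002], [-0.001, 0.001, -1.0]]
target [517.5 116.5 160. ] offset [0.0047, -0.0016, 0.0393] rot [0.04, 0.08, 0.13]
target [517.5 116.5  87. ] offset [0.0048, -0.0016, 0.1123] rot [0.04, 0.08, 0.13]
```

Request:
jog_arm([
  {"offset": [0.005,-0.002,0.0],"delta_rot": [0,0,0],"fingers": 1},
  {"offset": [0.005,-0.002,0.03],"delta_rot": [0,0,0],"fingers": 1},
  {"offset": [0.005,-0.002,0.06],"delta_rot": [0,0,0],"fingers": 1},
  {"offset": [0.005,-0.002,0.085],"delta_rot": [0,0,0],"fingers": 1},
  {"offset": [0.005,-0.002,0.1],"delta_rot": [0,0,0],"fingers": 1},
  {"offset": [0.005,-0.002,0.111],"delta_rot": [0,0,0],"fingers": 1},
  {"offset": [0.005,-0.002,0.111],"delta_rot": [0,0,0],"fingers": 1},
])

```text
time: 2.35
position: [516.7, 115.3, 86.2]
tcp_rot: [-0.001, -0.629, 0.777, 0.002]
ft_force: [0.2, 0.2, 0.1]
grip_width: 0.999
```

```bash
cat > look.py <<'E'
import sys
from h import *
k=sys.argv[1]; show()
ims=[]
for n,(x,y,s) in (("side",(220,130,160)),("top",(200,130,160))):
    im=np.ascontiguousarray(manip.read_camera(n)[:,:,::-1]); cv2.imwrite(f"pics/{n}_{k}_full.png",im)
    ims.append(cv2.resize(im[y:y+s,x:x+s],(400,400),interpolation=cv2.INTER_CUBIC))
cv2.imwrite(f"pics/{k}.png",np.hstack(ims))
E
python3 look.py a1
```

```text
t 2.35 pos [516.7 115.3  86.2] F [0.2 0.2 0.1] grip 0.999 q [0.09 0.51 1.91 0.   0.72 1.87] rot [[-0.208, -0.978, -0.004], [-0.978, 0.208, 0.001], [-0.0, 0.005, -1.0]]
```

View pics/a1.png

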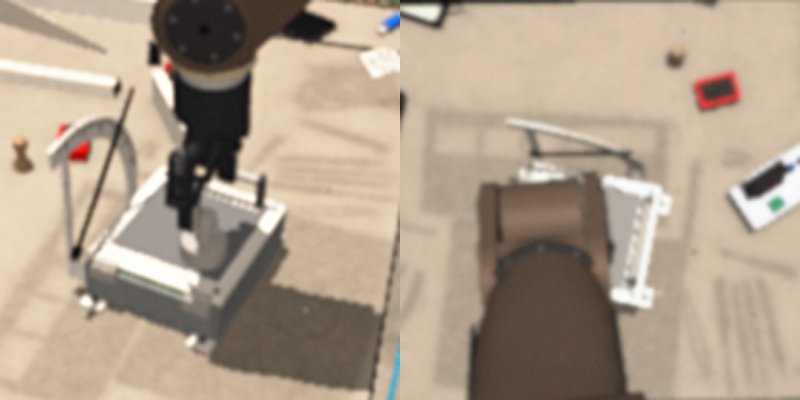

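```bash
python3 - <<'E'
from h import *
a=cv2.imread("pics/side_a1_full.png")[180:250,260:340]; cv2.imwrite("pics/a1c.png",cv2.resize(a,None,fx=7,fy=7,interpolation=cv2.INTER_CUBIC))
d=np.array([.208,.978,0])
g=np.array([516.7,115.3,105])
for P in (g,g+[0,0,13],g+d*42,g-d*42,[517.5,116.6,118],[517.5,116.6,60]): print(((proj("side",P)-[260,180])*7).round(0))
E
```

```text
[297. 269.]
[298. 242.]
[247. 335.]
[345. 206.]
[295. 244.]
[290. 361.]
```

View pics/a1c.png

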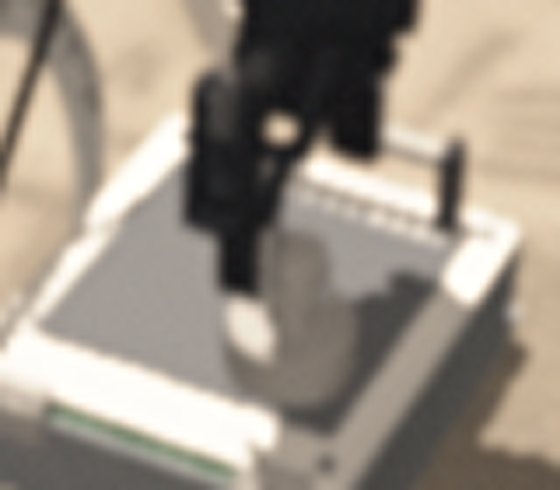

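The near pad (white tip, crop (248,325)) is where the model predicts, and the knob sits between the fingers. I'll close.

Request:
jog_arm([
  {"offset": [0,0,0],"delta_rot": [0,0,0],"fingers": 0.6},
  {"offset": [0,0,0],"delta_rot": [0,0,0],"fingers": 0.3},
  {"offset": [0,0,0],"delta_rot": [0,0,0],"fingers": 0.1},
  {"offset": [0,0,0],"delta_rot": [0,0,0],"fingers": 0},
  {"offset": [0,0,0],"delta_rot": [0,0,0],"fingers": 0},
  {"offset": [0,0,0],"delta_rot": [0,0,0],"fingers": 0},
  {"offset": [0,0,0],"delta_rot": [0,0,0],"fingers": 0},
  {"offset": [0,0,0],"delta_rot": [0,0,0],"fingers": 0},
  {"offset": [0,0,0],"delta_rot": [0,0,0],"fingers": 0},
])

```text
time: 3.2
position: [518.9, 114.5, 90.5]
tcp_rot: [0.001, -0.63, 0.777, -0.001]
ft_force: [-3.3, -12.0, 23.5]
grip_width: -0.002
```

```bash
python3 look.py a2; python3 -c "
import cv2
a=cv2.imread('pics/side_a2_full.png')[180:260,250:340]; cv2.imwrite('pics/a2c.png',cv2.resize(a,None,fx=7,fy=7,interpolation=cv2.INTER_CUBIC))"
```

```text
t 3.2 pos [518.9 114.5  90.5] F [ -3.3 -12.   23.5] grip -0.002 q [ 0.09  0.51  1.91 -0.    0.73  1.87] rot [[-0.207, -0.978, 0.002], [-0.978, 0.207, 0.0], [-0.001, -0.002, -1.0]]
```

View pics/a2c.png

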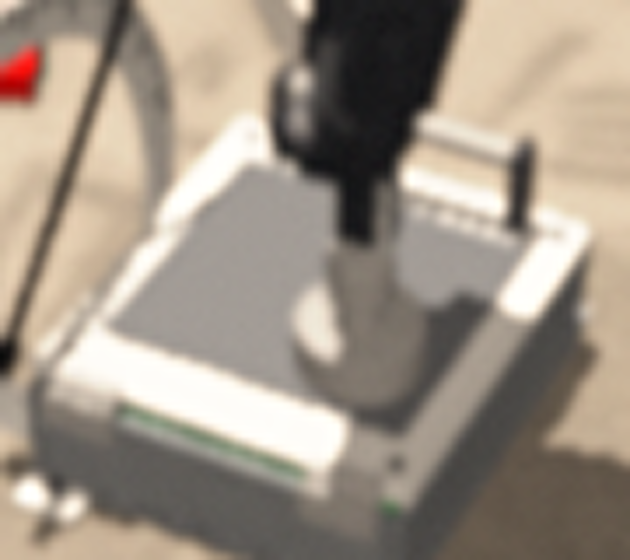

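```bash
python3 - <<'E'
from h import *
ims=[]
for k,g in (("a1",[516.7,115.3,86.2]),("a2",[518.9,114.5,90.5])):
    a=cv2.imread(f"pics/side_{k}_full.png")[190:240,280:330]; a=cv2.resize(a,None,fx=8,fy=8,interpolation=cv2.INTER_CUBIC)
    a=np.clip(a.astype(float)*1.5,0,255).astype(np.uint8)
    for dz in (0,19,40):
        u=((proj("side",np.array(g)+[0,0,dz])-[280,190])*8).round().astype(int); cv2.circle(a,tuple(map(int,u)),3,(0,0,255),-1); print(k,dz,u)
    ims.append(a)
cv2.imwrite("pics/cmp1.png",np.hstack(ims))
E
```

```text
a1 0 [178 271]
a1 19 [179 227]
a1 40 [181 177]
a2 0 [172 259]
a2 19 [174 214]
a2 40 [176 164]
```

View pics/cmp1.png

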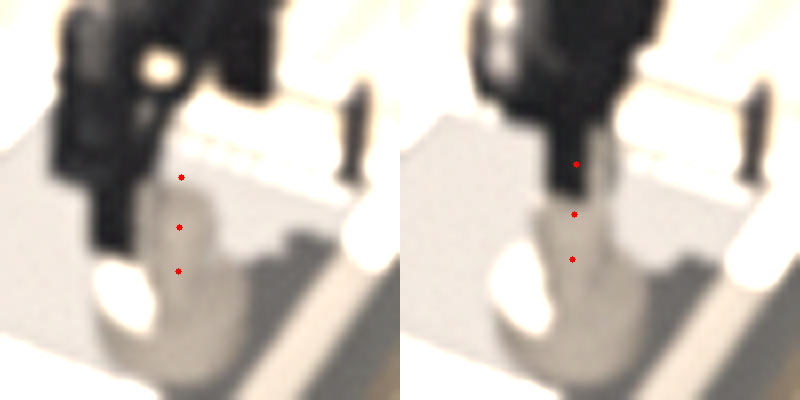

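```bash
python3 - <<'E'
from h import *
d=np.array([.208,.978,0]);g=np.array([516.7,115.3,0])
for s in (40,46,52):
  for z in (86,99,110,120,130): print(s,z,((proj("side",g+d*s+[0,0,z])-[280,190])*8).round())
g=np.array([518.9,114.5,0])
for s in (0,6,13,18):
  for z in (90,105,118): print(s,z,((proj("side",g+d*s+[0,0,z])-[280,190])*8).round())
E
```

```text
40 86 [123. 344.]
40 99 [124. 313.]
40 110 [125. 287.]
40 120 [126. 263.]
40 130 [126. 239.]
46 86 [115. 355.]
46 99 [116. 324.]
46 110 [117. 298.]
46 120 [117. 274.]
46 130 [118. 250.]
52 86 [107. 366.]
52 99 [107. 336.]
52 110 [108. 310.]
52 120 [109. 285.]
52 130 [109. 261.]
0 90 [172. 260.]
0 105 [173. 225.]
0 118 [175. 194.]
6 90 [164. 270.]
6 105 [165. 235.]
6 118 [166. 204.]
13 90 [155. 283.]
13 105 [156. 248.]
13 118 [157. 217.]
18 90 [148. 292.]
18 105 [149. 257.]
18 118 [150. 226.]
```

The fingers shut on top of the knob: the visible tips are at about z=118 while the TCP reads 90, and the upward force of 23 N agrees. I'll back off and check the tool length.

Request:
jog_arm([
  {"offset": [0,0,-0.02],"delta_rot": [0,0,0],"fingers": 0},
  {"offset": [0,0,-0.05],"delta_rot": [0,0,0],"fingers": 0},
  {"offset": [0,0,-0.06],"delta_rot": [0,0,0],"fingers": 0},
  {"offset": [0,0,-0.06],"delta_rot": [0,0,0],"fingers": 0},
  {"offset": [0,0,-0.06],"delta_rot": [0,0,0],"fingers": 0},
])

```text
time: 3.72
position: [518.7, 114.5, 150.5]
tcp_rot: [0.001, -0.63, 0.777, -0.001]
ft_force: [-0.1, -0.1, -1.3]
grip_width: 0.002
```

```bash
python3 look.py a3; python3 - <<'E'
from h import *
print(manip.tcp_to_grasp,[a for a in dir(manip) if a[0]!='_'])
g=manip.read_state()["position"]
a=cv2.imread('pics/side_a3_full.png')[170:240,260:340]; a=cv2.resize(a,None,fx=8,fy=8,interpolation=cv2.INTER_CUBIC)
for dz in (0,19,28):
    u=((proj("side",np.array(g)+[0,0,dz])-[260,170])*8).round().astype(int); cv2.circle(a,tuple(map(int,u)),3,(0,0,255),-1); print(dz,u)
cv2.imwrite('pics/a3c.png',a)
E
```

```text
t 3.72 pos [518.7 114.5 150.5] F [-0.1 -0.1 -1.3] grip 0.002 q [ 0.09  0.42  1.85 -0.    0.87  1.87] rot [[-0.207, -0.978, 0.003], [-0.978, 0.207, 0.0], [-0.001, -0.003, -1.0]]
18.700000000000003 ['Unreachable', 'calibration', 'hand_in', 'read_camera', 'read_state', 'tcp_to_grasp']
0 [340 278]
19 [342 231]
28 [343 208]
```

View pics/a3c.png

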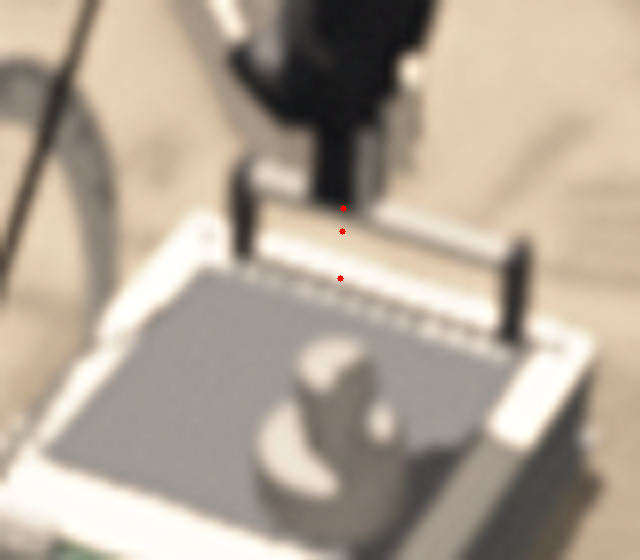

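The visible tips are about 27.5 mm above the reported TCP, and the contact with the knob top (118 against 90.5) gives the same figure. I'll apply that offset, open up and go to a reported z of 60.

Request:
jog_arm([
  {"offset": [-0.002,0.002,0],"delta_rot": [0,0,0],"fingers": 1},
  {"offset": [-0.002,0.002,0],"delta_rot": [0,0,0],"fingers": 1},
  {"offset": [-0.002,0.002,0],"delta_rot": [0,0,0],"fingers": 1},
  {"offset": [-0.002,0.002,0],"delta_rot": [0,0,0],"fingers": 1},
  {"offset": [-0.002,0.002,0],"delta_rot": [0,0,0],"fingers": 1},
  {"offset": [-0.002,0.002,0],"delta_rot": [0,0,0],"fingers": 1},
  {"offset": [-0.002,0.002,0.03],"delta_rot": [0,0,0],"fingers": 1},
  {"offset": [-0.002,0.002,0.055],"delta_rot": [0,0,0],"fingers": 1},
  {"offset": [-0.002,0.002,0.075],"delta_rot": [0,0,0],"fingers": 1},
  {"offset": [-0.002,0.002,0.085],"delta_rot": [0,0,0],"fingers": 1},
  {"offset": [-0.002,0.002,0.09],"delta_rot": [0,0,0],"fingers": 1},
  {"offset": [-0.002,0.002,0.09],"delta_rot": [0,0,0],"fingers": 1},
])

```text
time: 4.82
position: [516.6, 116.8, 58.9]
tcp_rot: [-0.0, -0.63, 0.777, 0.0]
ft_force: [0.5, -0.4, 0.4]
grip_width: 1.0
```

```bash
python3 look.py a4; python3 - <<'E'
from h import *
a=cv2.imread('pics/side_a4_full.png')[180:250,260:340]; a=cv2.resize(a,None,fx=8,fy=8,interpolation=cv2.INTER_CUBIC)
cv2.imwrite('pics/a4c.png',a)
E
```

```text
t 4.82 pos [516.6 116.8  58.9] F [ 0.5 -0.4  0.4] grip 1.0 q [ 0.1   0.56  1.93 -0.    0.65  1.88] rot [[-0.207, -0.978, -0.0], [-0.978, 0.207, -0.0], [0.0, 0.0, -1.0]]
```

View pics/a4c.png

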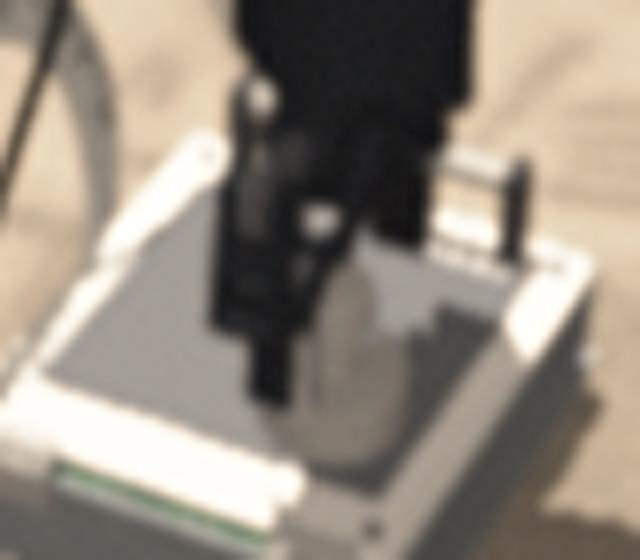

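The near finger now reaches well down beside the knob (tip at crop (270,405)). Closing.

Request:
jog_arm([
  {"offset": [0,0,0],"delta_rot": [0,0,0],"fingers": 0.6},
  {"offset": [0,0,0],"delta_rot": [0,0,0],"fingers": 0.3},
  {"offset": [0,0,0],"delta_rot": [0,0,0],"fingers": 0.1},
  {"offset": [0,0,0],"delta_rot": [0,0,0],"fingers": 0},
  {"offset": [0,0,0],"delta_rot": [0,0,0],"fingers": 0},
  {"offset": [0,0,0],"delta_rot": [0,0,0],"fingers": 0},
  {"offset": [0,0,0],"delta_rot": [0,0,0],"fingers": 0},
  {"offset": [0,0,0],"delta_rot": [0,0,0],"fingers": 0},
])

```text
time: 5.58
position: [517.3, 117.0, 60.6]
tcp_rot: [0.001, -0.63, 0.777, -0.001]
ft_force: [-1.4, 0.9, 5.2]
grip_width: 0.284
```

Request:
jog_arm([
  {"offset": [0,0,-0.01],"delta_rot": [0,0,0],"fingers": 0},
  {"offset": [0,0,-0.03],"delta_rot": [0,0,0],"fingers": 0},
  {"offset": [0,0,-0.06],"delta_rot": [0,0,0],"fingers": 0},
  {"offset": [0,0,-0.09],"delta_rot": [0,0,0],"fingers": 0},
  {"offset": [0,0,-0.11],"delta_rot": [0,0,0],"fingers": 0},
  {"offset": [0,0,-0.12],"delta_rot": [0,0,0],"fingers": 0},
  {"offset": [0,0,-0.12],"delta_rot": [0,0,0],"fingers": 0},
])

```text
time: 6.17
position: [517.7, 117.1, 182.7]
tcp_rot: [0.002, -0.63, 0.777, -0.002]
ft_force: [0.3, 1.2, -2.7]
grip_width: 0.286
```

```bash
python3 look.py a5; python3 - <<'E'
from h import *
go([475,-130,180],down(JA)); go([475,-130,5],down(JA))
E
```

```text
t 6.17 pos [517.7 117.1 182.7] F [ 0.3  1.2 -2.7] grip 0.286 q [ 0.1   0.38  1.82 -0.    0.94  1.88] rot [[-0.207, -0.978, 0.006], [-0.978, 0.207, 0.0], [-0.002, -0.006, -1.0]]
target [ 475 -130  180] offset [0.2502, -0.0104, -0.0001] rot [-0.09, 0.02, 0.15]
target [ 475 -130    5] offset [0.2502, -0.0101, 0.1749] rot [-0.09, 0.02, 0.15]
```

View pics/a5.png

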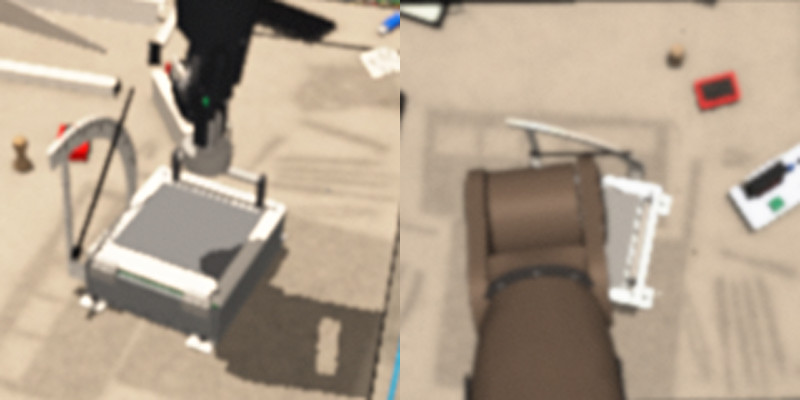

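The weight is lifted and upright; its underside is about 0.6 mm below the reported TCP z. I'll carry it to the right of the fixture.

Request:
jog_arm([
  {"offset": [0.025,-0.001,0],"delta_rot": [0,0,0],"fingers": 0},
  {"offset": [0.055,-0.002,0],"delta_rot": [0,0,0],"fingers": 0},
  {"offset": [0.09,-0.004,0],"delta_rot": [0,0,0],"fingers": 0},
  {"offset": [0.125,-0.005,0],"delta_rot": [0,0,0],"fingers": 0},
  {"offset": [0.16,-0.007,0],"delta_rot": [0,0,0],"fingers": 0},
  {"offset": [0.195,-0.008,0],"delta_rot": [0,0,0],"fingers": 0},
  {"offset": [0.225,-0.01,0.01],"delta_rot": [0,0,0],"fingers": 0},
  {"offset": [0.245,-0.01,0.03],"delta_rot": [0,0,0],"fingers": 0},
  {"offset": [0.25,-0.01,0.055],"delta_rot": [0,0,0],"fingers": 0},
  {"offset": [0.25,-0.01,0.08],"delta_rot": [0,0,0],"fingers": 0},
  {"offset": [0.25,-0.01,0.105],"delta_rot": [0,0,0],"fingers": 0},
  {"offset": [0.25,-0.01,0.13],"delta_rot": [0,0,0],"fingers": 0},
  {"offset": [0.25,-0.01,0.15],"delta_rot": [0,0,0],"fingers": 0},
  {"offset": [0.25,-0.01,0.16],"delta_rot": [0,0,0],"fingers": 0},
  {"offset": [0.25,-0.01,0.165],"delta_rot": [0,0,0],"fingers": 0},
  {"offset": [0.25,-0.01,0.165],"delta_rot": [0,0,0],"fingers": 0},
  {"offset": [0.25,-0.01,0.165],"delta_rot": [0,0,0],"fingers": 0},
])

```text
time: 7.68
position: [475.0, -129.7, 15.1]
tcp_rot: [0.001, -0.63, 0.777, -0.0]
ft_force: [0.3, 0.4, -2.9]
grip_width: 0.286
```

```bash
python3 look.py a6
```

```text
t 7.68 pos [ 475.  -129.7   15.1] F [ 0.3  0.4 -2.9] grip 0.286 q [-0.4   0.6   2.05  0.    0.49  1.38] rot [[-0.207, -0.978, 0.001], [-0.978, 0.207, 0.0], [-0.0, -0.001, -1.0]]
```

View pics/a6.png

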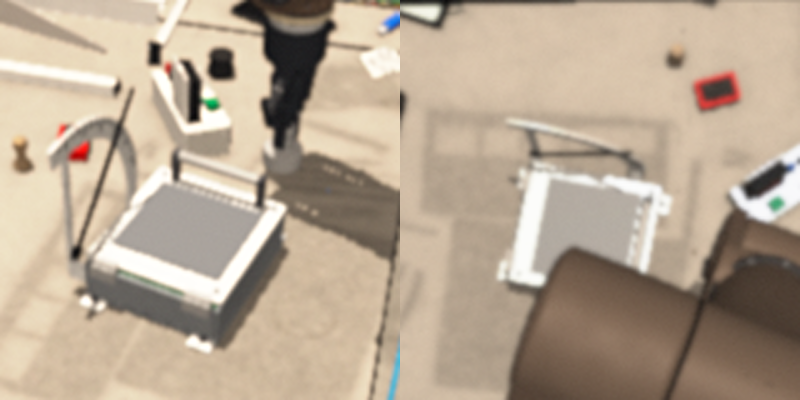

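The weight hangs just above clear bench at side-crop (283,155). Lowering slowly.

Request:
jog_arm([
  {"offset": [0,0,0.005],"delta_rot": [0,0,0],"fingers": 0},
  {"offset": [0,0,0.009],"delta_rot": [0,0,0],"fingers": 0},
  {"offset": [0,0,0.012],"delta_rot": [0,0,0],"fingers": 0},
  {"offset": [0,0,0.0135],"delta_rot": [0,0,0],"fingers": 0},
  {"offset": [0,0,0.0135],"delta_rot": [0,0,0],"fingers": 0},
  {"offset": [0,0,0.0135],"delta_rot": [0,0,0],"fingers": 0},
])

```text
time: 8.28
position: [475.3, -129.9, 2.1]
tcp_rot: [0.001, -0.63, 0.777, -0.001]
ft_force: [-0.1, -0.1, -3.4]
grip_width: 0.278
```

Fz is still the full weight, so it has not touched down yet. Continuing in 1 mm steps.

Request:
jog_arm([
  {"offset": [0,0,0.001],"delta_rot": [0,0,0],"fingers": 0},
  {"offset": [0,0,0.002],"delta_rot": [0,0,0],"fingers": 0},
  {"offset": [0,0,0.002],"delta_rot": [0,0,0],"fingers": 0},
  {"offset": [0,0,0.002],"delta_rot": [0,0,0],"fingers": 0},
])

```text
time: 8.62
position: [475.5, -129.8, 0.6]
tcp_rot: [0.001, -0.63, 0.777, -0.001]
ft_force: [-1.7, 1.2, 5.0]
grip_width: 0.286
```

It has touched down (Fz +5). Opening.

Request:
jog_arm([
  {"offset": [0,0,0],"delta_rot": [0,0,0],"fingers": 0.4},
  {"offset": [0,0,0],"delta_rot": [0,0,0],"fingers": 0.6},
  {"offset": [0,0,0],"delta_rot": [0,0,0],"fingers": 1},
  {"offset": [0,0,0],"delta_rot": [0,0,0],"fingers": 1},
  {"offset": [0,0,0],"delta_rot": [0,0,0],"fingers": 1},
  {"offset": [0,0,-0.01],"delta_rot": [0,0,0],"fingers": 1},
  {"offset": [0,0,-0.04],"delta_rot": [0,0,0],"fingers": 1},
  {"offset": [0,0,-0.08],"delta_rot": [0,0,0],"fingers": 1},
  {"offset": [0,0,-0.12],"delta_rot": [0,0,0],"fingers": 1},
  {"offset": [0,0,-0.15],"delta_rot": [0,0,0],"fingers": 1},
  {"offset": [0,0,-0.15],"delta_rot": [0,0,0],"fingers": 1},
])

```text
time: 9.53
position: [477.0, -130.5, 156.8]
tcp_rot: [0.003, -0.63, 0.777, -0.005]
ft_force: [0.3, 0.3, -0.0]
grip_width: 1.0
```

```bash
python3 look.py a7; python3 - <<'E'
from h import *
b=fw(FIX,(0,-75,95))[0]; print(b)
go([b[0],b[1],130],down(JA)); go([b[0],b[1],95-19-27.5],down(JA))
E
```

```text
t 9.53 pos [ 477.  -130.5  156.8] F [ 0.3  0.3 -0. ] grip 1.0 q [-0.4   0.36  1.93  0.    0.83  1.38] rot [[-0.207, -0.978, 0.012], [-0.978, 0.207, -0.004], [0.002, -0.012, -1.0]]
[528.44216302   9.78335256  95.        ]
target [528.4   9.8 130. ] offset [-0.1476, -0.0231, 0.0223] rot [-0.36, -0.03, 0.16]
target [528.4   9.8  48.5] offset [-0.1476, -0.0225, 0.1038] rot [-0.36, -0.03, 0.16]
```

View pics/a7.png

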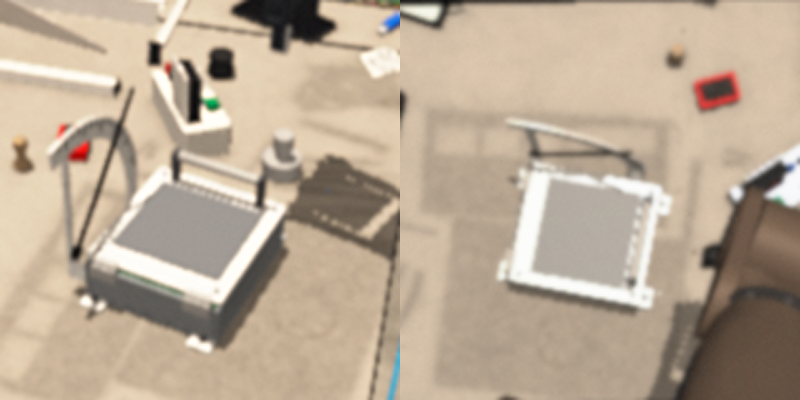

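The weight stands upright at side-crop (283,150), clear of everything. Moving over to the bar.

Request:
jog_arm([
  {"offset": [-0.03,-0.005,0.0],"delta_rot": [0,0,0],"fingers": 1},
  {"offset": [-0.065,-0.01,0.0],"delta_rot": [0,0,0],"fingers": 1},
  {"offset": [-0.1,-0.016,0.0],"delta_rot": [0,0,0],"fingers": 1},
  {"offset": [-0.13,-0.02,0.01],"delta_rot": [-0.4,0,0],"fingers": 1},
  {"offset": [-0.148,-0.0225,0.03],"delta_rot": [-0.4,0,0.2],"fingers": 1},
  {"offset": [-0.148,-0.0225,0.055],"delta_rot": [-0.4,0,0.2],"fingers": 1},
  {"offset": [-0.148,-0.0225,0.08],"delta_rot": [-0.4,0,0.2],"fingers": 1},
  {"offset": [-0.148,-0.0225,0.095],"delta_rot": [-0.4,0,0.2],"fingers": 1},
  {"offset": [-0.148,-0.0225,0.103],"delta_rot": [-0.4,0,0.2],"fingers": 1},
  {"offset": [-0.148,-0.0225,0.103],"delta_rot": [-0.4,0,0.2],"fingers": 1},
  {"offset": [-0.148,-0.0225,0.103],"delta_rot": [-0.4,0,0.2],"fingers": 1},
])

```text
time: 10.55
position: [528.3, 10.1, 49.1]
tcp_rot: [-0.001, -0.628, 0.778, 0.0]
ft_force: [-0.6, -0.1, 0.1]
grip_width: 1.0
```

```bash
python3 look.py a8
```

```text
t 10.55 pos [528.3  10.1  49.1] F [-0.6 -0.1  0.1] grip 1.0 q [-0.11  0.57  1.94 -0.    0.63  1.68] rot [[-0.21, -0.978, -0.002], [-0.978, 0.21, -0.0], [0.001, 0.002, -1.0]]
```

View pics/a8.png

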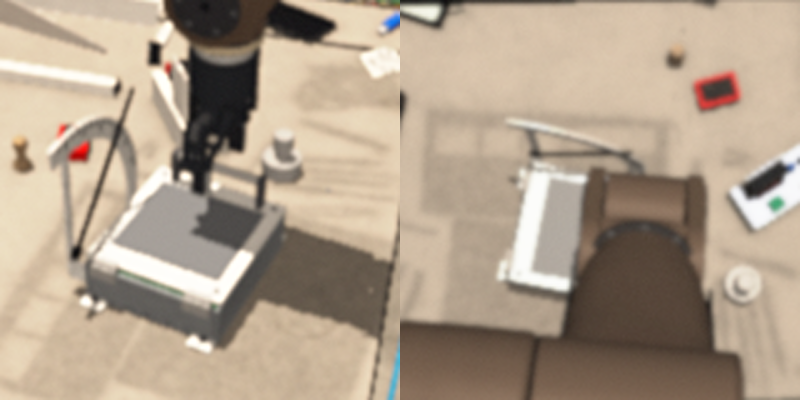

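Request:
jog_arm([
  {"offset": [0,0,0],"delta_rot": [0,0,0],"fingers": 0.6},
  {"offset": [0,0,0],"delta_rot": [0,0,0],"fingers": 0.3},
  {"offset": [0,0,0],"delta_rot": [0,0,0],"fingers": 0.1},
  {"offset": [0,0,0],"delta_rot": [0,0,0],"fingers": 0},
  {"offset": [0,0,0],"delta_rot": [0,0,0],"fingers": 0},
  {"offset": [0,0,0],"delta_rot": [0,0,0],"fingers": 0},
  {"offset": [0,0,0],"delta_rot": [0,0,0],"fingers": 0},
  {"offset": [0,0,0],"delta_rot": [0,0,0],"fingers": 0},
  {"offset": [0,0,0],"delta_rot": [0,0,0],"fingers": 0},
])

```text
time: 11.4
position: [528.5, 8.3, 50.4]
tcp_rot: [-0.001, -0.628, 0.778, -0.001]
ft_force: [-4.4, -16.3, 5.9]
grip_width: 0.114
```

```bash
python3 look.py a9;python3 - <<'E'
from h import *
a=cv2.imread('pics/side_a9_full.png')[160:240,260:340]; a=cv2.resize(a,None,fx=7,fy=7,interpolation=cv2.INTER_CUBIC)
cv2.imwrite('pics/a9c.png',a)
E
```

```text
t 11.4 pos [528.5   8.3  50.4] F [ -4.4 -16.3   5.9] grip 0.114 q [-0.11  0.57  1.94 -0.    0.63  1.68] rot [[-0.21, -0.978, -0.0], [-0.978, 0.21, -0.002], [0.002, -0.0, -1.0]]
```

View pics/a9c.png

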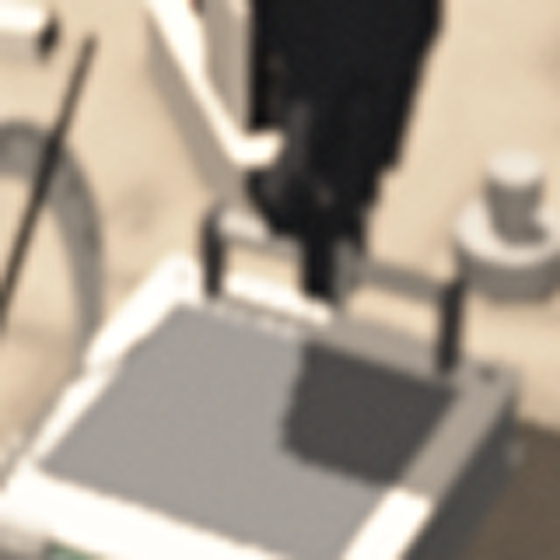

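The bar is clasped (opening about 10 mm, between the brackets). I'll compute the arc.

```bash
python3 - <<'E'
import numpy as np
for a in [.03,.06,.1,.15,.2,.25,.3,.35,.4,.45,.5,.55,.6,.65,.7,.74,.77,.78,.8,.82]:
    dy=-160*np.cos(a)+39*np.sin(a)+160; dz=160*np.sin(a)+39*np.cos(a)-39
    print(a,round(-dy/1000,4),round(-dz/1000,4))
E
```

```text
0.03 -0.0012 -0.0048
0.06 -0.0026 -0.0095
0.1 -0.0047 -0.0158
0.15 -0.0076 -0.0235
0.2 -0.0109 -0.031
0.25 -0.0146 -0.0384
0.3 -0.0187 -0.0455
0.35 -0.0231 -0.0525
0.4 -0.0278 -0.0592
0.45 -0.0329 -0.0657
0.5 -0.0383 -0.0719
0.55 -0.044 -0.0779
0.6 -0.05 -0.0835
0.65 -0.0562 -0.0889
0.7 -0.0627 -0.0939
0.74 -0.0681 -0.0977
0.77 -0.0723 -0.1004
0.78 -0.0737 -0.1013
0.8 -0.0765 -0.1029
0.82 -0.0794 -0.1046
```

Request:
jog_arm([
  {"offset": [-0.001,0,-0.005],"delta_rot": [0,0,0],"fingers": 0},
  {"offset": [-0.0025,0,-0.0095],"delta_rot": [0,0,0],"fingers": 0},
  {"offset": [-0.0045,0,-0.016],"delta_rot": [0,0,0],"fingers": 0},
  {"offset": [-0.0075,0,-0.0235],"delta_rot": [0,0,0],"fingers": 0},
  {"offset": [-0.011,0,-0.031],"delta_rot": [0,0,0],"fingers": 0},
  {"offset": [-0.0145,0,-0.0385],"delta_rot": [0,0,0],"fingers": 0},
  {"offset": [-0.0185,0,-0.0455],"delta_rot": [0,0,0],"fingers": 0},
  {"offset": [-0.0185,0,-0.0455],"delta_rot": [0,0,0],"fingers": 0},
])

```text
time: 12.17
position: [532.4, 26.5, 97.5]
tcp_rot: [-0.001, -0.629, 0.778, -0.001]
ft_force: [-2.3, -8.9, 1.5]
grip_width: 0.116
```

```bash
python3 look.py b1
```

```text
t 12.17 pos [532.4  26.5  97.5] F [-2.3 -8.9  1.5] grip 0.116 q [-0.07  0.5   1.89 -0.01  0.75  1.71] rot [[-0.209, -0.978, 0.0], [-0.978, 0.209, -0.004], [0.003, -0.001, -1.0]]
```

View pics/b1.png

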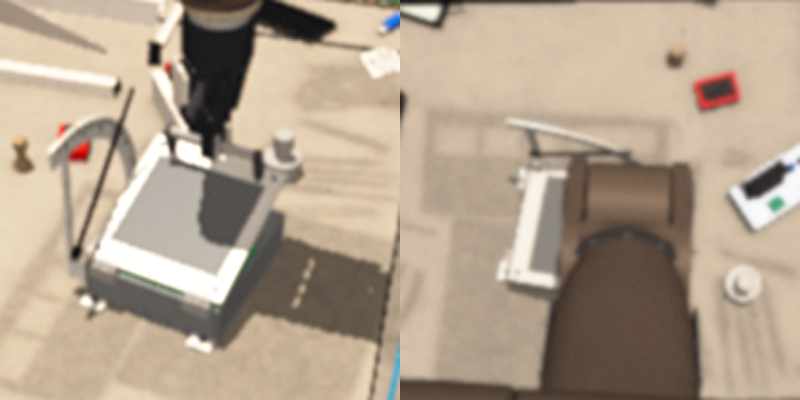

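The door is rising in the grip. Continuing along the arc to about 0.74 rad.

Request:
jog_arm([
  {"offset": [-0.0045,0,-0.0065],"delta_rot": [0,0,0],"fingers": 0},
  {"offset": [-0.009,0,-0.0125],"delta_rot": [0,0,0],"fingers": 0},
  {"offset": [-0.0145,0,-0.019],"delta_rot": [0,0,0],"fingers": 0},
  {"offset": [-0.0195,0,-0.025],"delta_rot": [0,0,0],"fingers": 0},
  {"offset": [-0.0255,0,-0.031],"delta_rot": [0,0,0],"fingers": 0},
  {"offset": [-0.0315,0,-0.0365],"delta_rot": [0,0,0],"fingers": 0},
  {"offset": [-0.0375,0,-0.042],"delta_rot": [0,0,0],"fingers": 0},
  {"offset": [-0.044,0,-0.047],"delta_rot": [0,0,0],"fingers": 0},
  {"offset": [-0.0495,0,-0.051],"delta_rot": [0,0,0],"fingers": 0},
  {"offset": [-0.0495,0,-0.051],"delta_rot": [0,0,0],"fingers": 0},
  {"offset": [-0.0495,0,-0.051],"delta_rot": [0,0,0],"fingers": 0},
])

```text
time: 13.18
position: [542.5, 73.0, 150.4]
tcp_rot: [-0.002, -0.629, 0.777, -0.003]
ft_force: [-9.5, -19.0, 21.5]
grip_width: 0.112
```

```bash
python3 look.py b2; python3 - <<'E'
from h import *
a=cv2.imread('pics/side_b2_full.png')[150:250,240:340]; a=cv2.resize(a,None,fx=6,fy=6,interpolation=cv2.INTER_CUBIC)
cv2.imwrite('pics/b2c.png',a)
E
```

```text
t 13.18 pos [542.5  73.  150.4] F [ -9.5 -19.   21.5] grip 0.112 q [ 0.02  0.44  1.81 -0.01  0.89  1.8 ] rot [[-0.208, -0.978, 0.001], [-0.978, 0.208, -0.007], [0.007, -0.003, -1.0]]
```

View pics/b2c.png

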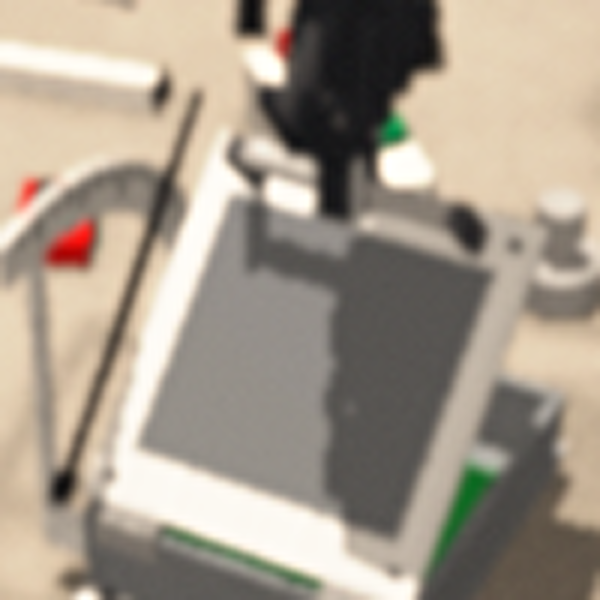

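View pics/b2.png

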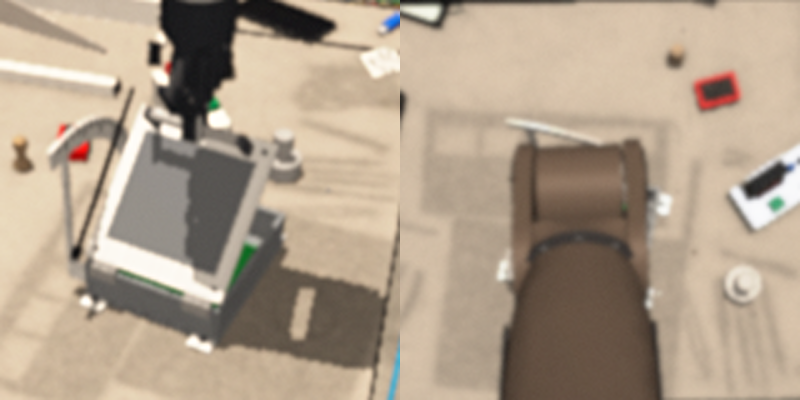

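The door is up near the target. I'll measure its angle against the pointer with the same model.

```bash
cat > ang.py <<'E'
from h import *
def dp(a,x,r,n): return (x,85-r*np.cos(a)+n*np.sin(a),56+r*np.sin(a)+n*np.cos(a))
def pr(P,off,s): return ((proj("side",fw(FIX,P))[0]-off)*s).round(0)
E
python3 - <<'E'
from ang import *
for a in (.70,.74,.78,.82):
    print(a,"corner+x",pr(dp(a,80,175,4),[240,150],6),"corner-x",pr(dp(a,-80,175,4),[240,150],6),"br+",pr(dp(a,53,160,43),[240,150],6),"br-",pr(dp(a,-53,160,43),[240,150],6),"ptr",pr(dp(a,91,188,0),[240,150],6))
E
```

```text
0.7 corner+x [222. 131.] corner-x [549. 229.] br+ [236. 151.] br- [460. 218.] ptr [214. 102.]
0.74 corner+x [217. 127.] corner-x [546. 225.] br+ [230. 150.] br- [455. 217.] ptr [208.  97.]
0.78 corner+x [212. 123.] corner-x [542. 222.] br+ [224. 150.] br- [449. 218.] ptr [203.  92.]
0.82 corner+x [206. 120.] corner-x [539. 219.] br+ [218. 150.] br- [444. 219.] ptr [197.  88.]
```

```bash
cat > ov.py <<'E'
import sys
from ang import *
k=sys.argv[1]; As=[float(v) for v in sys.argv[2:]]
off=np.array([245,155]);s=8
a0=cv2.imread(f'pics/side_{k}_full.png')[155:227,245:335]; a0=cv2.resize(a0,None,fx=s,fy=s,interpolation=cv2.INTER_CUBIC)
b=a0.copy()
for a,c in zip(As,[(0,0,255),(0,255,0),(255,0,0)]):
    f=lambda P:((proj("side",fw(FIX,P))[0]-off+.5)*s-.5)
    pts=np.array([f(dp(a,80,0,4)),f(dp(a,80,175,4)),f(dp(a,-80,175,4)),f(dp(a,-80,0,4))])
    cv2.polylines(b,[pts.astype(np.int32)],True,c,1,cv2.LINE_AA)
    cv2.line(b,*[tuple(int(v) for v in f(dp(a,91,r,0))) for r in (0,188)],c,1,cv2.LINE_AA)
cv2.imwrite(f'pics/ov_{k}_{len(As)}.png',b if As else a0)
E
python3 ov.py b2; python3 ov.py b2 .66 .72 .82
```

```text
(no output)
```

View pics/ov_b2_3.png

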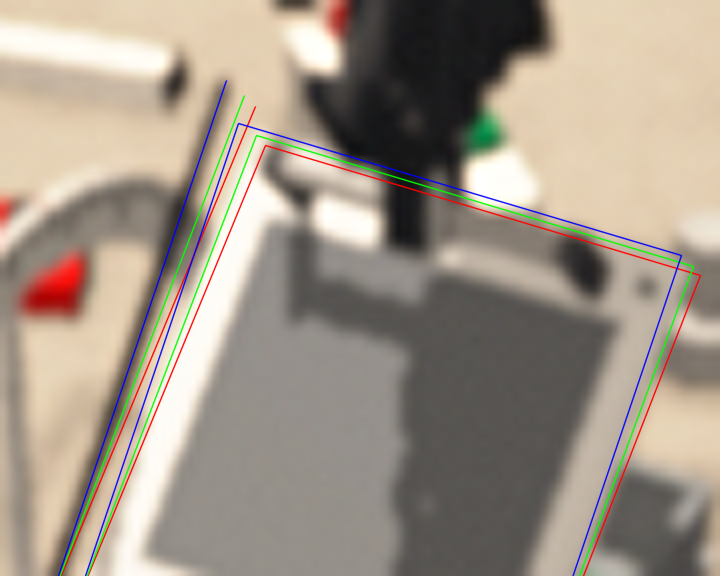

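View pics/ov_b2_0.png

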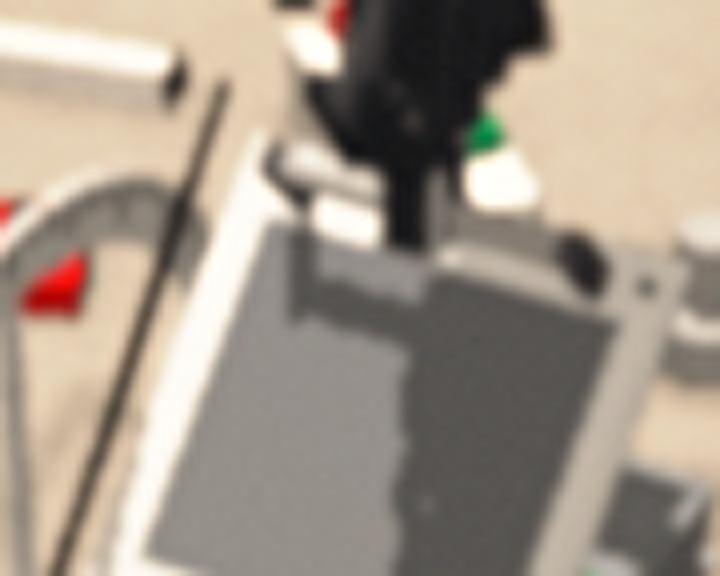

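```bash
python3 - <<'E'
import cv2,numpy as np
im=cv2.imread('pics/side_b2_full.png').astype(int)
for r in range(170,236,5): print(r,[tuple(im[r,c])[0] for c in range(248,284)])
E
```

```text
170 [np.int64(180), np.int64(178), np.int64(178), np.int64(176), np.int64(176), np.int64(176), np.int64(175), np.int64(176), np.int64(177), np.int64(177), np.int64(177), np.int64(176), np.int64(175), np.int64(171), np.int64(170), np.int64(170), np.int64(171), np.int64(168), np.int64(168), np.int64(171), np.int64(171), np.int64(156), np.int64(113), np.int64(87), np.int64(126), np.int64(169), np.int64(179), np.int64(178), np.int64(180), np.int64(179), np.int64(173), np.int64(164), np.int64(153), np.int64(142), np.int64(134), np.int64(124)]
175 [np.int64(182), np.int64(182), np.int64(180), np.int64(181), np.int64(181), np.int64(182), np.int64(183), np.int64(188), np.int64(190), np.int64(190), np.int64(187), np.int64(188), np.int64(187), np.int64(185), np.int64(181), np.int64(180), np.int64(180), np.int64(182), np.int64(182), np.int64(175), np.int64(139), np.int64(90), np.int64(110), np.int64(164), np.int64(181), np.int64(183), np.int64(196), np.int64(221), np.int64(225), np.int64(174), np.int64(106), np.int64(107), np.int64(150), np.int64(185), np.int64(207), np.int64(220)]
180 [np.int6
[... 5782 characters left out ...]
(242), np.int64(238), np.int64(233), np.int64(223), np.int64(212), np.int64(193), np.int64(174), np.int64(164), np.int64(151), np.int64(141), np.int64(137)]
235 [np.int64(139), np.int64(132), np.int64(135), np.int64(140), np.int64(145), np.int64(133), np.int64(104), np.int64(91), np.int64(114), np.int64(149), np.int64(170), np.int64(172), np.int64(176), np.int64(185), np.int64(196), np.int64(206), np.int64(216), np.int64(227), np.int64(236), np.int64(241), np.int64(242), np.int64(242), np.int64(242), np.int64(243), np.int64(242), np.int64(242), np.int64(242), np.int64(242), np.int64(242), np.int64(242), np.int64(242), np.int64(242), np.int64(242), np.int64(241), np.int64(242), np.int64(242)]
```

```bash
python3 - <<'E'
from ang import *
def line(a,x,n,r0=20,r1=170):
    p=proj("side",fw(FIX,[dp(a,x,r,n) for r in (r0,r1)])); return (p[1,0]-p[0,0])/(p[0,1]-p[1,1]), p
for a in (.66,.68,.70,.72,.74,.76,.78,.80,.82,.84):
    s,p=line(a,91,0); o=[round(s,4)]
    c=lambda p,row: p[0,0]+(row-p[0,1])*(p[1,0]-p[0,0])/(p[1,1]-p[0,1])
    o+=["col@198",round(c(p,198),2)]
    for x in (66,80):
        s,p=line(a,x,4); o+=[x,round(s,4),round(c(p,200),2)]
    print(a,*o)
rows=np.arange(170,230,5); ptr=[270.95,269.2,267.2,265.9,264,262.4,260.8,259,257.4,255.5,253.9,252.1]
print(np.polyfit(rows,ptr,1), np.polyval(np.polyfit(rows,ptr,1),198))
r=np.arange(185,225,5); m=[276.75,274.9,273,271,269.05,267.4,265.4,263.4]; print(np.polyfit(r,m,1),np.polyval(np.polyfit(r,m,1),200))
E
```

```text
0.66 0.4127 col@198 264.04 66 0.4095 271.71 80 0.4115 266.57
0.68 0.4031 col@198 263.72 66 0.4003 271.4 80 0.402 266.26
0.7 0.3935 col@198 263.4 66 0.3911 271.1 80 0.3926 265.96
0.72 0.384 col@198 263.09 66 0.382 270.79 80 0.3832 265.67
0.74 0.3746 col@198 262.78 66 0.373 270.49 80 0.374 265.37
0.76 0.3653 col@198 262.47 66 0.3641 270.19 80 0.3648 265.07
0.78 0.356 col@198 262.16 66 0.3552 269.89 80 0.3556 264.78
0.8 0.3467 col@198 261.86 66 0.3463 269.59 80 0.3465 264.49
0.82 0.3375 col@198 261.56 66 0.3375 269.29 80 0.3375 264.2
0.84 0.3283 col@198 261.25 66 0.3287 268.99 80 0.3284 263.91
[ -0.3398951  328.65844988] 261.35921911421906
[ -0.3802381  347.11071429] 271.06309523809534
```

Line slopes give the pointer 0.815 rad and the door 0.725 rad. That leaves 0.09 rad: 12.5 mm towards the hinge and 8 mm up.

Request:
jog_arm([
  {"offset": [-0.003,0,-0.002],"delta_rot": [0,0,0],"fingers": 0},
  {"offset": [-0.006,0,-0.004],"delta_rot": [0,0,0],"fingers": 0},
  {"offset": [-0.009,0,-0.006],"delta_rot": [0,0,0],"fingers": 0},
  {"offset": [-0.0115,0,-0.0075],"delta_rot": [0,0,0],"fingers": 0},
  {"offset": [-0.0125,0,-0.008],"delta_rot": [0,0,0],"fingers": 0},
  {"offset": [-0.0125,0,-0.008],"delta_rot": [0,0,0],"fingers": 0},
  {"offset": [-0.0125,0,-0.008],"delta_rot": [0,0,0],"fingers": 0},
  {"offset": [-0.0125,0,-0.008],"delta_rot": [0,0,0],"fingers": 0},
])

```text
time: 13.95
position: [544.9, 84.8, 158.8]
tcp_rot: [-0.002, -0.63, 0.777, -0.004]
ft_force: [-2.6, -6.7, 5.2]
grip_width: 0.113
```

```bash
cat > slopes.py <<'E'
import sys
from ang import *
k=sys.argv[1]
im=cv2.cvtColor(cv2.imread(f'pics/side_{k}_full.png'),cv2.COLOR_BGR2GRAY).astype(float)
def model(a,x,n):
    p=proj("side",fw(FIX,[dp(a,x,r,n) for r in (20,170)])); return (p[1,0]-p[0,0])/(p[0,1]-p[1,1])
from scipy.optimize import brentq
def inv(s,x,n): return brentq(lambda a:model(a,x,n)-s,.4,1.2)
P=[];M=[]
for r in range(168,226):
    c0=262-.34*(r-198)   # pointer guess
    cs=np.arange(int(c0)-4,int(c0)+5); w=np.clip(150-im[r,cs],0,None)
    # local dark minimum, parabola
    j=cs[np.argmin(im[r,cs])]; y=im[r,j-1:j+2]; P.append((r,j+.5*(y[0]-y[2])/(y[0]-2*y[1]+y[2])))
for r in range(188,220):
    s=im[r,258:290]; i=np.where(s>235)[0]
    if len(i)==0: continue
    i=i[0]
    while s[i]>195: i+=1
    M.append((r,258+i-1+(s[i-1]-195)/(s[i-1]-s[i])))
def rob(D):
    D=np.array(D); 
    for _ in range(5):
        c=np.polyfit(D[:,0],D[:,1],1); e=D[:,1]-np.polyval(c,D[:,0]); D=D[abs(e)<max(.5,2.5*np.std(e))]
    return -c[0],np.std(e),len(D),np.polyval(c,200)
s=rob(P); print("ptr",np.round(s,3),round(inv(s[0],91,0),4))
s=rob(M); print("door",np.round(s,3),round(inv(s[0],66,4),4))
E
python3 look.py b3; python3 slopes.py b2; python3 slopes.py b3; python3 ov.py b3 .78 .815 .84
```

```text
t 13.95 pos [544.9  84.8 158.8] F [-2.6 -6.7  5.2] grip 0.113 q [ 0.04  0.44  1.79 -0.01  0.91  1.83] rot [[-0.207, -0.978, 0.001], [-0.978, 0.207, -0.008], [0.008, -0.003, -1.0]]
ptr [3.40000e-01 1.14000e-01 5.80000e+01 2.60679e+02] 0.8142
door [3.80000e-01 5.90000e-02 3.20000e+01 2.71256e+02] 0.7252
ptr [3.40000e-01 1.09000e-01 5.80000e+01 2.60683e+02] 0.8141
door [3.36000e-01 2.60000e-02 3.20000e+01 2.69794e+02] 0.8236
```

View pics/ov_b3_3.png

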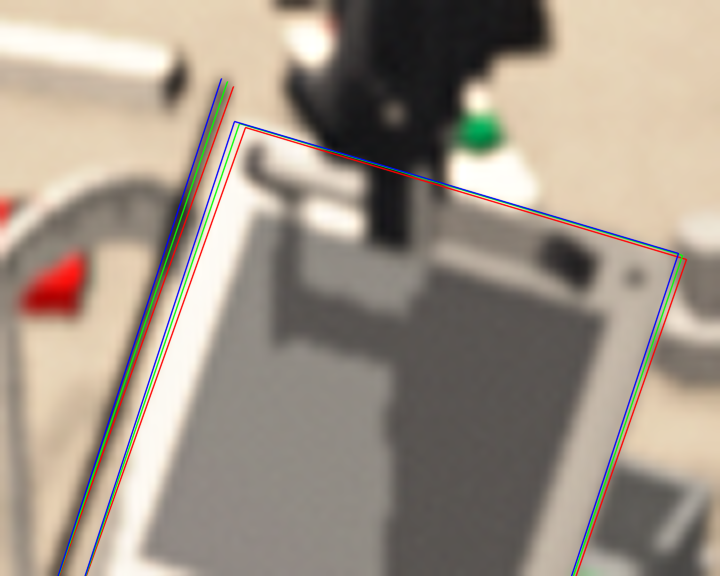

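```bash
cat > slopes2.py <<'E'
import sys
exec(open('slopes.py').read().split("P=[];M=[]")[0])
# right mirror edge: sub-pixel max gradient dark->light, rows 196..228
for a0 in (0,):
    L=[]
    for r in range(197,229):
        c=320-(r-195)*.36; cs=np.arange(int(c)-6,int(c)+7)
        g=np.diff(im[r,cs]); g=np.clip(g,0,None); j=np.argmax(g); w=g[max(0,j-2):j+3]; L.append((r,(w*(cs[max(0,j-2):j+3]+.5)).sum()/w.sum()))
    L=np.array(L); D=L
    for _ in range(6):
        c=np.polyfit(D[:,0],D[:,1],1); e=D[:,1]-np.polyval(c,D[:,0]); D=D[abs(e)<max(.4,2*e.std())]
    print(k,"right mirror edge slope",-c[0].round(4),e.std().round(3),len(D),"a",round(inv(-c[0],-66,4),4))
# left mirror edge gradient version
L=[]
for r in range(188,222):
    s=im[r,258:290]; i=np.where(s>235)[0][0]; seg=np.clip(-np.diff(im[r,258+i:258+i+12]),0,None); j=np.argmax(seg); q=slice(max(0,j-2),j+3); L.append((r,(seg[q]*(np.arange(len(seg))[q]+.5+258+i)).sum()/seg[q].sum()))
D=np.array(L)
for _ in range(6):
    c=np.polyfit(D[:,0],D[:,1],1); e=D[:,1]-np.polyval(c,D[:,0]); D=D[abs(e)<max(.4,2*e.std())]
print(k,"left mirror grad slope",-c[0].round(4),e.std().round(3),len(D),"a",round(inv(-c[0],66,4),4))
E
python3 slopes2.py b2; python3 slopes2.py b3
```

```text
b2 right mirror edge slope 0.3667 0.055 32 a 0.7301
b2 left mirror grad slope 0.3794 0.056 34 a 0.7259
b3 right mirror edge slope 0.3367 0.039 32 a 0.822
b3 left mirror grad slope 0.3351 0.027 34 a 0.8254
```

Two mirror edges put the door at about 0.823 against 0.814 for the pointer; the corner overlay and the arm kinematics say about 0.812. I'll trim slightly down and let it settle.

Request:
jog_arm([
  {"offset": [0.0008,0,0.0005],"delta_rot": [0,0,0],"fingers": 0},
  {"offset": [0.0008,0,0.0005],"delta_rot": [0,0,0],"fingers": 0},
  {"offset": [0.0008,0,0.0005],"delta_rot": [0,0,0],"fingers": 0},
  {"offset": [0.0008,0,0.0005],"delta_rot": [0,0,0],"fingers": 0},
  {"offset": [0.0008,0,0.0005],"delta_rot": [0,0,0],"fingers": 0},
  {"offset": [0.0008,0,0.0005],"delta_rot": [0,0,0],"fingers": 0},
])

```text
time: 14.55
position: [544.6, 84.0, 158.3]
tcp_rot: [-0.002, -0.63, 0.777, -0.004]
ft_force: [-0.7, -5.1, 0.7]
grip_width: 0.116
```

```bash
python3 look.py b4; python3 slopes.py b4; python3 slopes2.py b4
```

```text
t 14.55 pos [544.6  84.  158.3] F [-0.7 -5.1  0.7] grip 0.116 q [ 0.04  0.44  1.79 -0.01  0.91  1.82] rot [[-0.207, -0.978, 0.001], [-0.978, 0.207, -0.009], [0.008, -0.003, -1.0]]
ptr [3.40000e-01 1.11000e-01 5.80000e+01 2.60686e+02] 0.8145
door [3.43000e-01 4.50000e-02 3.20000e+01 2.69893e+02] 0.8077
b4 right mirror edge slope 0.3345 0.033 32 a 0.8286
b4 left mirror grad slope 0.3411 0.051 34 a 0.8118
```

View pics/b4.png

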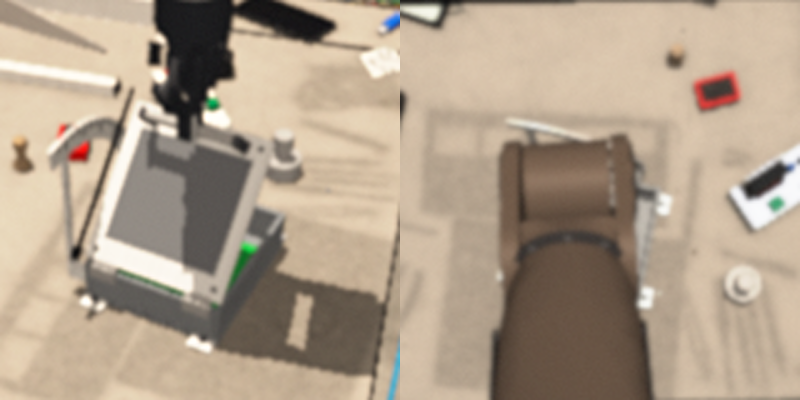

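View pics/top_b4_full.png

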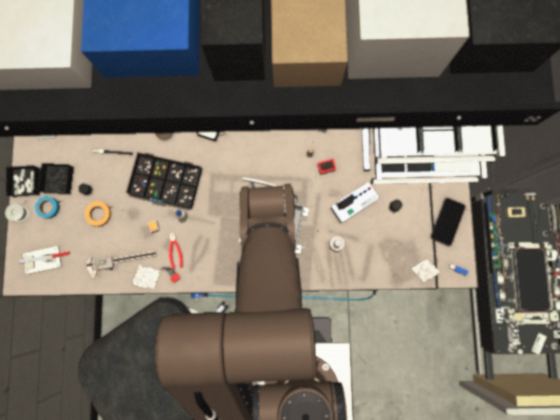

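The door and pointer agree. The weight is upright at (338,243) in the top view, and the loupe (396,206), bottle, cutter and relay look unmoved. Handing in.

```bash
python3 -c "
from station import manip
print(manip.hand_in())"
```

```text
the job is handed in; nothing more can be done
None
```

The weight is off the door and standing upright on the bench at about (475, −130) mm, well clear of the fixture. The door is raised to the pointer and was still held by its bar in the gripper when I handed in at about 14.7 s.

**Last checks**
- **Angle:** the pointer measured 0.814 rad and was unchanged by the lift. Door estimates from the mirror edges were 0.808, 0.812 and 0.829 rad, mean about 0.816. Those readings scatter by roughly ±0.01 rad, so the match is no finer than that.
- **Hold:** the wrist force was about 5 N and the grip opening 0.116.
- **Surroundings:** in the pictures the weight is upright and the loupe, bottle, cutter and relay have not moved.

**What went wrong or disagreed**
- **First grasp missed:** the real fingertips are about 27.5 mm higher than the reported TCP. The fingers shut on top of the knob and pressed it with about 23 N. The weight did not move, and I used the corrected height after that.
- **Radial force while lifting:** partway up the door the wrist force reached about 30 N outward from the hinge. It dropped once I restarted the moves from the measured pose.

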